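# Clip the hand probe into its check cradle

### The arm

A 6-joint arm with a two-finger parallel gripper is mounted at the origin on a cart in front of the work surface, level with it; the furniture and walls round the work are solid. World frame = base frame: x ahead of the robot, y to its left, z up, the work surface at z = 0. Lengths are in mm, angles in rad, forces in N, time in s.
With the tool pointing down it reaches from about 400 to 925 mm from the base axis. Payload 12.5 kg.
Tool frame: the origin (TCP) lies midway between the tips of the shut fingers; the grasp point (between the pads) lies 19 mm behind it (env.pinch_z is the z of the grasp point in the tool frame, in mm); z points along the fingers, y is the line along which they close (so a half turn about z gives the same grasp; the last joint's range is limited). The gripper opens to 95 mm and grips with 3 to 60 N. Pads are 20 mm wide; open, the fingers measure 119 mm over their backs; the gripper's body (75 mm by 180 mm) begins 59 mm behind the grasp point.
Start: joints at [1.049, 0.491, 1.559, -0, 1.092, -0.106], TCP at [252.437, 571.771, 214.661] pointing down, gripper open.
Joint ranges: [-3.1, 3.1], [-0.84, 2.19], [0.05, 2.79], [-1.13, 4.28], [0.06, 2.93], [-2.69, 2.69]. Speed limits (rad/s): [2.22, 2.22, 2.79, 3.14, 3.14, 3.14].

### API

Orientations are given as [roll, pitch, yaw] about the fixed x, y, z axes, in that order (R = Rz(yaw) Ry(pitch) Rx(roll)).
In Python, from cell import env, eyes gives the robot as it stands.
- The arm moves only by the shell command python3 -m inch 'ROWS'. ROWS is JSON, a list of rows, each a list of 3 entries, a list of its own where there are three numbers: the shift along the tool's x, y, z in units of 60 mm (1.0 is 60 mm), then the turn about the tool's z in units of 5 degrees (1.0 is 5 degrees), then the closure, from -1 (fully open) to 1 (shut). In form: [[[tx, ty, tz], turn, claw], ...]. A call has exactly 10 rows; each row shifts and turns the commanded pose from where the row before left it, along the tool's axes as they then stand; what a row does not reach is not made up. A row lasts 1/8 s, in which the tool goes at most 62.5 mm and 10.7 degrees, less where a joint would pass 70% of its speed; a pose out of reach is approached as far as the arm can. A call is refused whole if a number of a shift passes 1 or a number of a turn 1, either way. A call with a gripper value outside its range is refused whole. The fingers move at their own pace and stop on an object; the grip force is fixed at half the most. Time passes only in rows, so rows that do not move let the fingers close, or fill a call up. It gives the time, the measured TCP pose, the force, the opening and the grip force at its end, in the units of the state.
- env.state(): the state, without advancing time (a new reading comes with each control period).
- eyes.read_camera(name): name is "scene" or "top" or "wrist"; returns a dict with "pixels" (400x640x3 uint8, red, green, blue), "fx", "fy", "cx", "cy" (pixels), "extrinsics" (4x4, takes a point from world to camera coordinates). Camera axes: x right, y down, z forward; pixel columns grow to the right and rows downward; lengths in mm; the calibration is good to about 2 mm. The wrist camera is an equidistant fisheye: a pixel r from the principal point sees the ray r / f radians off the axis. A picture is of the moment at which its call begins. There is no depth.
- env.job_done(): hands the job in; it is judged then, once.
Trained networks look in a picture, given as the dict that the camera call returned (one of the last four; its "shot" number tells which), for a name from the list of things; names that differ only in an ending like _2 or _b are one class to them, and where a whole thing is asked for, a point or a joint stands for the part that bears it (a point fixed in the world has none). Each returns a list of dicts, best first, with "score" (0 to 1); they miss things now and then, are a little off and sometimes report something else, mostly with a low value. They report only what shows in the picture. A call takes as long as a camera call.
- eyes.boxes_of(name, picture): "centre" ([row, column] in pixels, amid what is visible of it).
- eyes.cut_out(name, picture): "mask" (400x640 bool, what is visible of it) and "centre" ([row, column] in pixels, amid what is visible of it).
- eyes.spot_point(name, picture): "centre" ([row, column] in pixels: a listed point, or the origin of a listed thing).
The state is a dict: "t": time; "joints": joint angles; "qvel": joint speeds; "tau": joint torques, N m; "eef_pos": TCP position; "tcp_rot": TCP orientation; "ft_force": force on the tool from outside, world axes, zero at the start; "moment": the same for the moment, N m; "opening": opening from 0.0 (shut) to 1.0 (fully open); "grip_force": force on a finger pad.
Only numpy, scipy, OpenCV 4.12 (cv2) and the standard library are available. Lean on these libraries where they do the work, as an engineer would, in place of code of your own. Each camera call takes 0.05 s, during which the arm holds its last target. There are 200 camera calls.

### The job

Set the yellow-handled hand probe up for its check: swing the cradle's blue dust cover right aside on its pin so that the needle groove lies fully open, and draw the probe out of its slanting white holster, lay it down and let go of it, then take it again round the middle of its handle. Press it level down into the cradle's two pairs of spring fingers until it has snapped fully home in both, needle in the groove. Leave the cover open and do not disturb the timer, jar and beaker.

Things in the scene. Friction and masses are not known exactly. Their poses are not given: they have to be found in the camera images.
- probe: Hand probe, loose, 210 mm, 0.06 kg. x axis = long axis towards the needle tip, 8.7 mm above the origin (middle of its underside). Yellow round handle 17.4 mm thick, x -105 to -5 mm; steel needle 3.2 mm thick, x -5 to 105. It may be turned about its axis: use its points. Starts in the holster, tip 20 degrees down, the last 40 mm of handle out. Does not roll by itself on the bench
- probe_tail (a point): Point on the probe's axis, x = -87 mm: where it can be taken while in the holster (18 mm from the handle's rear end, 22 mm from the holster's mouth), and where the rear spring fingers close on it
- probe_grip (a point): Point on the probe's axis at the middle of the handle, x = -55 mm: the only place to hold it when pressing it into the cradle. Lying on the bench the axis is 9 mm up, so take it with the fingertips about 7 mm below the axis
- probe_front (a point): Point on the probe's axis, x = -23 mm: where the front spring fingers close on it
- probe_tip (a point): Point on the probe's axis at the needle's tip, x = 104 mm
- holster: Storage holster, fixed: white tube (bore 21 mm, outside 28 mm, lower end closed) on a dark foot 150 x 64 x 10 mm. Origin: middle of the foot's underside; x axis level, the way the needle points. The tube descends 20 degrees towards +x; middle of its mouth, the upper end, at x = -81, z = 83 mm. The probe comes out when drawn back and up along its own axis by 180 mm
- cradle: Check cradle, fixed: grey base 248 x 72 mm, top at z = 11. Origin: middle of its underside; x along the probe's place towards the needle tip. Seated probe axis: y = 0, z = 36 mm. End stop behind the tail at x = -111 mm, 34 mm wide, top z = 43. Aluminium block x 28 to 118, 48 mm wide, top z = 43, with the open needle groove along y = 0. Lengthwise play of the probe about 5 mm either way
- clip_rear (a point): Rear pair of steel spring fingers, cradle x = -89, z = 36 mm (seated axis). 12 mm long in x, tops z = 53; lips 14 mm apart at z = 41, flared above to 27 mm. A handle laid on the lips has its axis at about z = 47; pressed down, the fingers spring apart and snap over it, and it rests on a saddle. Both pairs together take about 7 to 18 N
- clip_front (a point): Front pair of spring fingers, same as the rear pair, cradle x = -25, z = 36 mm. Between the two pairs 52 mm are clear for the gripper
- seat_mid (a point): Point of the cradle (x = -57, y = 0, z = 36 mm) where probe_grip lies when the probe is home
- groove_end (a point): Point of the cradle (x = 102, y = 0, z = 36 mm) where probe_tip lies when the probe is home. The groove is 17 mm wide at the top, narrows to 7 mm and is closed by a wall at x = 109 mm
- cover (a joint): Angle of the dust cover, a blue plate 78 x 36 x 3 mm on the block, about its one upright pin: 0 = over the groove, lying from the pin along the cradle's -x; grows (clockwise from above) as it swings towards the cradle's +y, the side away from the robot; 1.57 = square to the groove; stop at 1.9. Starts nearly closed. Turns easily, stays where left
- cover_knob (a point): Black round knob on the cover, 60 mm from the pin, head 17 mm thick, top 70 mm above the bench; this point is on its axis, 7 mm below its top. Can be pinched or pushed from above
- cover_hinge (a point): Axis of the cover's pin, on the block's far shoulder beside the groove's closed end (cradle x = 108, y = 16 mm), at the block's top, 43 mm above the bench
- timer: White timer with three buttons, 66 x 66 x 19 mm, loose; origin under its middle. Leave alone
- jar: Round jar with a black lid, 66 mm wide, 90 mm high, loose; origin under its middle. Leave alone
- beaker: Clear beaker, 72 mm wide, 97 mm high, loose; origin under its middle. Leave alone

How it is judged (in metres and radians):
On the way, in this order (a step that is already met when the one before it is completed fails the run):
1. the probe is out of the holster, laid down and released (contact force between the fingers and probe below 0.1 N and height (world z) of probe_tail below 0.07 m and height (world z) of probe_tip below 0.09 m and linear speed of probe below 0.05 m/s), for 0.2 s.
2. the probe is snapped down into both pairs of spring fingers, needle in the uncovered groove (z of each of probe_tail, probe_front in the frame of cradle below 0.0385 m and horizontal distance between probe_grip and seat_mid below 0.009 m and angle between the x axis of probe and the x axis of cradle, either way round below 0.06 rad and horizontal distance between probe_tip and groove_end below 0.014 m and value of joint cover above 1.2 rad), for 0.2 s.
At the end, for the whole second after the job is handed in: Probe axis at both finger pairs at most 2.5 mm above its seat; mid-handle within 9 mm and tip within 14 mm (seen from above) of their places, along the groove within 0.06 rad, tip at the closed end; cover open more than 1.2 rad; probe released and at rest (all of step 2 and contact force between the fingers and probe below 0.1 N and linear speed of probe below 0.02 m/s); the robot touches nothing.
It fails at once if the timer is pushed more than 25 mm or tipped (distance of timer from where it was at the start of the episode above 0.025 m or angle between timer's own z axis and vertical above 0.3 rad).
It fails at once if the jar is pushed more than 25 mm or tipped (distance of jar from where it was at the start of the episode above 0.025 m or angle between jar's own z axis and vertical above 0.3 rad).
It fails at once if the beaker is pushed more than 25 mm or tipped (distance of beaker from where it was at the start of the episode above 0.025 m or angle between beaker's own z axis and vertical above 0.3 rad).
It also fails if it takes over 54 s, if anything falls off the work surface, if the arm or the gripper's body presses on something with over 40 N, if the wrist force passes 120 N, or if a joint passes its speed limit or range.

## Working session

There is one attempt and no reset: what is moved stays moved. The work goes in short steps, Python scripts to look and compute and a shell command to move; the robot and the scene stay as the last step left them, time stands still between calls to the robot, and variables do not carry over. Pictures are saved under pics/ and viewed, at most 10 in all, crops included, and the job is handed in when it is done.

```bash
ls; mkdir -p pics; cat > h.py <<'E'
import numpy as np, cv2
from cell import env, eyes
from scipy.spatial.transform import Rotation as R
def ray(p,c):
    E=np.array(p["extrinsics"]);u=(c[1]-p["cx"])/p["fx"];v=(c[0]-p["cy"])/p["fy"]
    if p.get("_w"):
        r=np.hypot(u,v);s=np.sin(r)/r if r>1e-9 else 1;d=np.array([u*s,v*s,np.cos(r)])
    else: d=np.array([u,v,1.])
    Rm=E[:3,:3];o=-Rm.T@E[:3,3];d=Rm.T@d
    return o,d/np.linalg.norm(d)
def snap(n):
    p=eyes.read_camera(n);p["_w"]=(n=="wrist");return p
def atz(p,c,z):
    o,d=ray(p,c);return o+d*(z-o[2])/d[2]
def tri(rs):
    A=np.zeros((3,3));b=np.zeros(3)
    for o,d in rs:
        M=np.eye(3)-np.outer(d,d);A+=M;b+=M@o
    x=np.linalg.solve(A,b);return x,[np.linalg.norm((np.eye(3)-np.outer(d,d))@(x-o)) for o,d in rs]
def save(p,f): cv2.imwrite(f,np.asarray(p["pixels"])[:,:,::-1])
def find(names,cams=("scene","top")):
    P={n:snap(n) for n in cams}
    for k in names:
        rs=[];out=[]
        for n,p in P.items():
            q=eyes.spot_point(k,p)
            if q: rs.append(ray(p,q[0]["centre"]));out.append((n,np.round(q[0]["centre"]).tolist(),round(float(q[0]["score"]),2)))
        if len(rs)>1:
            x,e=tri(rs);print(k,x.round(1),np.round(e,1),out)
        else: print(k,out,[ [round(float(t),1) for t in (o+d*(0-o[2])/d[2])] for o,d in rs])
    return P
E
python3 - <<'E'
from h import *
P=find("probe_tail holster cradle clip_rear clip_front seat_mid groove_end cover_knob cover_hinge timer jar beaker".split())
for n in P: save(P[n],f"pics/{n}0.png")
print(env.state())
E
```

```text
pics
probe_tail [435.1 139.7  80.7] [1. 1.] [('scene', [236.0, 312.0], 0.48), ('top', [254.0, 362.0], 0.5)]
holster [447.9  41.7  -4.3] [0.3 0.3] [('scene', [278.0, 342.0], 0.95), ('top', [251.0, 395.0], 0.66)]
cradle [548.4 332.4  -1.3] [3.1 3.1] [('scene', [206.0, 298.0], 0.65), ('top', [215.0, 281.0], 0.63)]
clip_rear [558.5 417.3  36.7] [1.9 1.9] [('scene', [183.0, 281.0], 0.85), ('top', [209.0, 246.0], 0.95)]
clip_front [555.7 356.3  28.4] [1.1 1.1] [('scene', [194.0, 293.0], 0.85), ('top', [209.0, 271.0], 0.97)]
seat_mid [557.6 397.4  23.6] [3. 3.] [('scene', [189.0, 284.0], 0.66), ('top', [208.0, 256.0], 0.93)]
groove_end [('top', [217.0, 319.0], 0.63)] [[537.7, 235.8, 0.0]]
cover_knob [566.1 284.7  52.6] [1.7 1.7] [('scene', [197.0, 312.0], 0.65), ('top', [204.0, 298.0], 0.65)]
cover_hinge [548.9 224.5  33.6] [2.6 2.6] [('scene', [215.0, 323.0], 0.61), ('top', [212.0, 323.0], 0.69)]
timer [3.947e+02 5.490e+02 1.000e-01] [1. 1.] [('scene', [195.0, 212.0], 0.75), ('top', [276.0, 195.0], 0.97)]
jar [ 7.078e+02  3.567e+02 -6.000e-01] [3.3 3.3] [('scene', [182.0, 328.0], 0.85), ('top', [154.0, 273.0], 0.81)]
beaker [547.3 328.5 115.6] [14. 14.] [('scene', [175.0, 301.0], 0.67), ('top', [211.0, 275.0], 0.63)]
{'t': 1.3, 'joints': array([ 1.04941921e+00,  4.90892107e-01,  1.55890615e+00,  1.20882905e-05,
        1.09166154e+00, -1.05613070e-01]), 'qvel': array([ 1.19232451e-03,  2.36312093e-04, -3.21793172e-04, -9.25312228e-04,
       -6.76535912e-05, -4.78866595e-04]), 'tau': array([-3.45667679e-03, -6.12463546e+01, -2.58430499e+01,  6.92261383e-02,
        4.45339945e-02, -1.71027949e-06]), 'eef_pos': array([252.42711976, 571.78380625, 214.66372775]), 'tcp_rot': array([3.14145941e+00, 3.33674451e-06, 2.72582304e+00]), 'ft_force': array([-0.13219225,  0.40817439, -1.03379225]), 'moment': array([-0.00333787,  0.04386798, -0.00630864]), 'grip_force': 0.0, 'opening': 0.9982639764814323}
```

View pics/scene0.png

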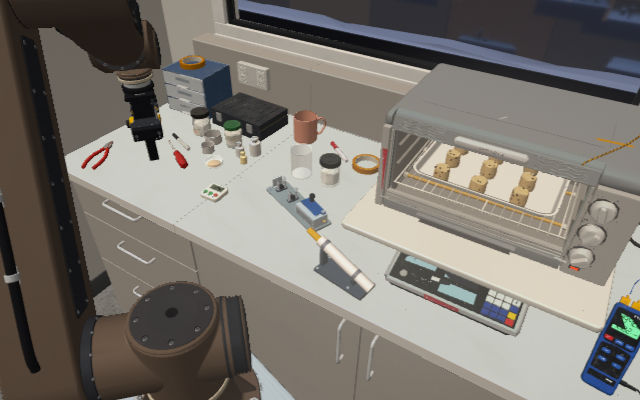

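View pics/top0.png

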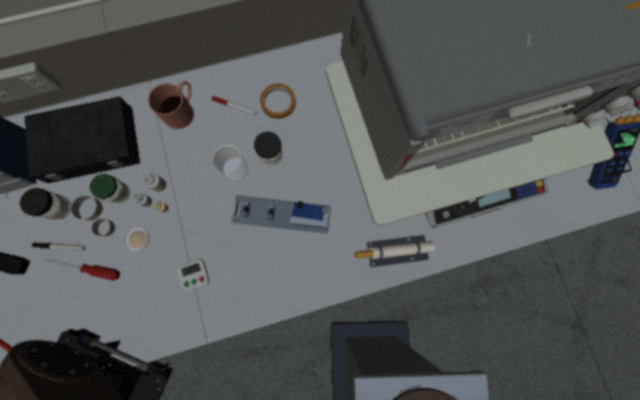

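The scene view shows the cradle at about (298,205), the holster with yellow handle at (312,236)–(370,290), and the timer at (213,192). The top view shows the cradle at columns 233–330 and rows 195–232, and the holster at about (395,250). The jar is at (268,147) and the beaker at (230,163), so the network's beaker hit was wrong.

I'll fly over the cradle so I can measure with the wrist camera.

```bash
cat >> h.py <<'E'
def plan(path):
    """path: list of (dx,dy,dz world mm, yaw change deg, rows); prints rows in tool units"""
    yaw=R.from_euler('xyz',env.state()["tcp_rot"]).as_matrix()
    y=np.arctan2(yaw[1,0],yaw[0,0])
    for dx,dy,dz,dyaw,n in path:
        for i in range(n):
            c,s=np.cos(y),np.sin(y);a,b,e=dx/n,dy/n,dz/n
            print([[round((a*c+b*s)/60,2),round((a*s-b*c)/60,2),round(-e/60,2)],round(-dyaw/n/5,2)])
            y+=np.radians(dyaw/n)
E
python3 -c "
from h import *
plan([(304,-232,65,-50,10),(0,0,0,-20,4)])"
```

```text
[[np.float64(-0.62), np.float64(-0.15), -0.11], 1.0]
[[np.float64(-0.63), np.float64(-0.09), -0.11], 1.0]
[[np.float64(-0.64), np.float64(-0.04), -0.11], 1.0]
[[np.float64(-0.64), np.float64(0.02), -0.11], 1.0]
[[np.float64(-0.63), np.float64(0.07), -0.11], 1.0]
[[np.float64(-0.62), np.float64(0.13), -0.11], 1.0]
[[np.float64(-0.61), np.float64(0.18), -0.11], 1.0]
[[np.float64(-0.59), np.float64(0.23), -0.11], 1.0]
[[np.float64(-0.57), np.float64(0.28), -0.11], 1.0]
[[np.float64(-0.54), np.float64(0.33), -0.11], 1.0]
[[np.float64(0.0), np.float64(0.0), -0.0], 1.0]
[[np.float64(0.0), np.float64(0.0), -0.0], 1.0]
[[np.float64(0.0), np.float64(0.0), -0.0], 1.0]
[[np.float64(0.0), np.float64(0.0), -0.0], 1.0]
```

```bash
python3 -m inch '[[[-0.62,-0.15,-0.11],1,-1],[[-0.63,-0.09,-0.11],1,-1],[[-0.64,-0.04,-0.11],1,-1],[[-0.64,0.02,-0.11],1,-1],[[-0.63,0.07,-0.11],1,-1],[[-0.62,0.13,-0.11],1,-1],[[-0.61,0.18,-0.11],1,-1],[[-0.59,0.23,-0.11],1,-1],[[-0.57,0.28,-0.11],1,-1],[[-0.54,0.33,-0.11],1,-1]]'
python3 -m inch '[[[0,0,0],1,-1],[[0,0,0],1,-1],[[0,0,0],1,-1],[[0,0,0],1,-1],[[0,0,0],0,-1],[[0,0,0],0,-1],[[0,0,0],0,-1],[[0,0,0],0,-1],[[0,0,0],0,-1],[[0,0,0],0,-1]]'
python3 - <<'E'
from h import *
P=find("probe_tail holster cradle clip_rear clip_front seat_mid groove_end cover_knob cover_hinge jar beaker".split(),("wrist","top","scene"))
save(P["wrist"],"pics/w1.png")
Z=dict(clip_rear=36,clip_front=36,seat_mid=36,groove_end=36,cover_knob=63,cover_hinge=43,cradle=0)
for k,z in Z.items():
    print(k,z,[(n,atz(p,q[0]["centre"],z).round(1)) for n,p in P.items() if n!="scene" for q in [eyes.spot_point(k,p)] if q])
E
```

```text
t: 2.55
eef_pos: [556.8, 339.5, 280.9]
tcp_rot: [3.141, -0.0, 1.85]
ft_force: [-0.6, -0.1, 0.8]
opening: 0.999
grip_force: 0.0
t: 3.8
eef_pos: [555.9, 340.4, 280.6]
tcp_rot: [3.142, -0.0, 1.504]
ft_force: [-0.0, 1.1, 0.8]
opening: 0.995
grip_force: 0.0
probe_tail [439.8 137.6  85.4] [0.6 0.6] [('wrist', [315.0, 247.0], 0.81), ('scene', [234.0, 314.0], 0.61)]
holster [447.5  44.3   2.1] [6.8 4.2 3.4] [('wrist', [330.0, 271.0], 0.9), ('top', [251.0, 393.0], 0.97), ('scene', [277.0, 340.0], 0.89)]
cradle [550.8 327.1   0.7] [1.9 1.9] [('wrist', [174.0, 314.0], 0.92), ('scene', [207.0, 298.0], 0.85)]
clip_rear [563.3 418.9  20.3] [0.4 0.4] [('wrist', [110.0, 317.0], 0.74), ('scene', [186.0, 282.0], 0.79)]
clip_front [545.4 354.8  29.7] [3.2 3.2] [('wrist', [159.0, 309.0], 0.86), ('scene', [196.0, 290.0], 0.7)]
seat_mid [553.3 390.4  36. ] [3.8 3.8] [('wrist', [134.0, 313.0], 0.88), ('scene', [188.0, 284.0], 0.66)]
groove_end [539.  231.2  27.2] [7.3 7.3] [('wrist', [237.0, 305.0], 0.95), ('scene', [216.0, 320.0], 0.58)]
cover_knob [561.3 277.9  57.3] [1. 1.] [('wrist', [216.0, 322.0], 0.74), ('scene', [198.0, 312.0], 0.63)]
cover_hinge [551.2 218.9  36. ] [3. 3.] [('wrist', [248.0, 316.0], 0.81), ('scene', [214.0, 325.0], 0.67)]
jar [704.  360.9   6.9] [5.2 5.2] [('wrist', [148.0, 417.0], 0.59), ('scene', [180.0, 326.0], 0.8)]
beaker [677.8 458.  -14.8] [0. 0.] [('wrist', [82.0, 391.0], 0.68), ('scene', [176.0, 301.0], 0.88)]
clip_rear 36 [('wrist', array([562.9, 419.2,  36. ]))]
clip_front 36 [('wrist', array([548.1, 353.9,  36. ]))]
seat_mid 36 [('wrist', array([556.3, 388.1,  36. ]))]
groove_end 36 [('wrist', array([533.8, 239.7,  36. ]))]
cover_knob 63 [('wrist', array([560.5, 280.6,  63. ]))]
cover_hinge 43 [('wrist', array([549. , 224.2,  43. ]))]
cradle 0 [('wrist', array([552.3, 325.8,   0. ]))]
```

View pics/w1.png

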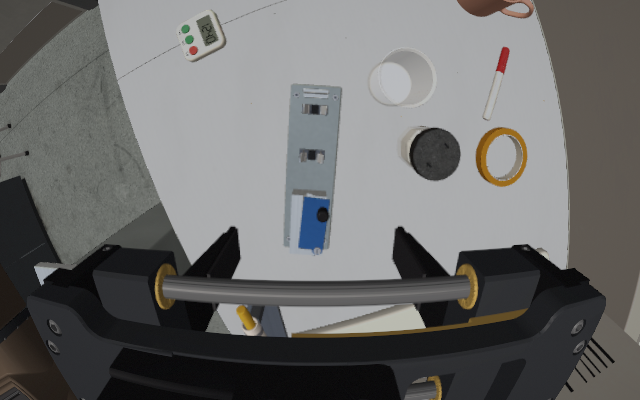

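The wrist view shows the cradle base from (292,84)/(342,88) at the rear to about (284,247)/(327,254) at the front. The blue cover with its knob is at (322,214) and the probe handle is at (247,315). Next I'll fit a rigid pose to the points.

```bash
cat >> h.py <<'E'
from scipy.optimize import least_squares
L=dict(clip_rear=(-89,0,36),clip_front=(-25,0,36),seat_mid=(-57,0,36),groove_end=(102,0,36),cover_hinge=(108,16,43),cradle=(0,0,0))
def proj(p,X):
    E=np.array(p["extrinsics"]);c=E[:3,:3]@X+E[:3,3]
    if p["_w"]:
        r=np.hypot(c[0],c[1]);t=np.arctan2(r,c[2]);u,v=t*c[0]/r,t*c[1]/r
    else: u,v=c[0]/c[2],c[1]/c[2]
    return np.array([p["fy"]*v+p["cy"],p["fx"]*u+p["cx"]])
def pose(v,X):
    c,s=np.cos(v[2]),np.sin(v[2]);return np.array([v[0]+c*X[0]-s*X[1],v[1]+s*X[0]+c*X[1],X[2]])
def fit(obs,v0):
    f=lambda v:np.concatenate([(proj(p,pose(v,np.array(X,float)))-c)*w for p,X,c,w in obs])
    r=least_squares(f,v0,loss="soft_l1",f_scale=1.5,x_scale=[10,10,.1]);return r.x,f(r.x).reshape(-1,2)
E
python3 - <<'E'
from h import *
P={n:snap(n) for n in ("wrist","top","scene")}
def run(cams,man):
    obs=[];lab=[]
    for n in cams:
        for k,X in L.items():
            q=eyes.spot_point(k,P[n])
            if q: obs.append((P[n],X,np.array(q[0]["centre"]),1.));lab.append((n,k))
    if man:
        for X,c in [((-124,-36,11),(84,292)),((-124,36,11),(88,342)),((124,-36,11),(247,284))]:
            obs.append((P["wrist"],X,np.array(c),1.));lab.append(("w","man%d"%X[0]))
    v,r=fit(obs,[552,328,-1.64]);print(cams,man,v.round(3));return lab,r
run(["wrist"],0);lab,r=run(["wrist"],1)
for a,b in zip(lab,r.round(1)):print(a,b)
run(["top"],0);run(["wrist","top","scene"],1)
for n in P:
    m=eyes.cut_out("cover_knob",P[n]);m and print(n,m[0]["score"],m[0]["mask"].sum(),m[0]["centre"])
E
```

```text
['wrist'] 0 [548.198 332.71   -1.688]
['wrist'] 1 [548.843 332.123  -1.699]
('wrist', 'clip_rear') [1.7 1.2]
('wrist', 'clip_front') [ 0.  -0.6]
('wrist', 'seat_mid') [-1.5  2.4]
('wrist', 'groove_end') [ 2.4 -0.7]
('wrist', 'cover_hinge') [-3.   0.2]
('wrist', 'cradle') [1.3 0.4]
('w', 'man-124') [-0.3 -1.6]
('w', 'man-124') [-1.2 -0.2]
('w', 'man124') [ 0.4 -0.4]Traceback (most recent call last):
  File "<stdin>", line 15, in <module>
  File "<stdin>", line 12, in run
  File "h.py", line 53, in fit
    r=least_squares(f,v0,loss="soft_l1",f_scale=1.5,x_scale=[10,10,.1]);return r.x,f(r.x).reshape(-1,2)
    return func(*args, **kwargs)
    vector_fun = VectorFunction(
        fun_wrapped,
    ...<6 lines>...
        workers=workers
    )
    self._update_fun()
    ~~~~~~~~~~~~~~~~^^
    self.f = self.fun_wrapped(xp_copy(self.x))
             ~~~~~~~~~~~~~~~~^^^^^^^^^^^^^^^^^
    return np.atleast_1d(self.fun(x))
                         ~~~~~~~~^^^
    return self.f(x, *self.args, **self.kwargs)
           ~~~~~~^^^^^^^^^^^^^^^^^^^^^^^^^^^^^^
  File "h.py", line 52, in <lambda>
    f=lambda v:np.concatenate([(proj(p,pose(v,np.array(X,float)))-c)*w for p,X,c,w in obs])
               ~~~~~~~~~~~~~~^^^^^^^^^^^^^^^^^^^^^^^^^^^^^^^^^^^^^^^^^^^^^^^^^^^^^^^^^^^^^^
ValueError: need at least one array to concatenate
```

```bash
python3 -c "
from h import *
plan([(5.1,-59,-223.6,0,6)])"
```

```text
[[np.float64(-0.16), np.float64(0.03), 0.62], 0.0]
[[np.float64(-0.16), np.float64(0.03), 0.62], 0.0]
[[np.float64(-0.16), np.float64(0.03), 0.62], 0.0]
[[np.float64(-0.16), np.float64(0.03), 0.62], 0.0]
[[np.float64(-0.16), np.float64(0.03), 0.62], 0.0]
[[np.float64(-0.16), np.float64(0.03), 0.62], 0.0]
```

```bash
python3 -m inch '[[[-0.16,0.03,0.62],0,-1],[[-0.16,0.03,0.62],0,-1],[[-0.16,0.03,0.62],0,-1],[[-0.16,0.03,0.62],0,-1],[[-0.16,0.03,0.62],0,-1],[[-0.16,0.03,0.62],0,-1],[[0,0,0],0,0.6],[[0,0,0],0,1],[[0,0,0],0,1],[[0,0,0],0,1]]'
python3 -c "
from h import *
s=env.state();c=s['eef_pos'];print(c,s['opening']*95,s['grip_force'],s['ft_force'])
# arc: knob from a0 to 1.75 about hinge
h=np.array([551.5,223.2]);k=c[:2];d=k-h;print(np.linalg.norm(d))
th0=np.arctan2(d[1],d[0]);n=10;th=np.linspace(th0,th0-1.62,n+1);r=60
W=np.c_[np.cos(th),np.sin(th)]*r
y=R.from_euler('xyz',s['tcp_rot']).as_matrix();y=np.arctan2(y[1,0],y[0,0])
for a,b in np.diff(W,axis=0): print(round((a*np.cos(y)+b*np.sin(y))/60,2),round((a*np.sin(y)-b*np.cos(y))/60,2))
"
```

```text
t: 8.6
eef_pos: [563.2, 282.6, 58.6]
tcp_rot: [3.14, -0.001, 1.504]
ft_force: [0.3, 0.9, 0.9]
opening: 0.636
grip_force: 0.0
[563.18536458 282.64041489  58.63730948] 60.4249040662789 0.0 [0.33840334 0.85379005 0.8728018 ]
60.57813687726577
-0.03 0.16
-0.06 0.15
-0.08 0.14
-0.1 0.12
-0.12 0.11
-0.14 0.08
-0.15 0.06
-0.16 0.04
-0.16 0.01
-0.16 -0.02
```

```bash
python3 -m inch '[[[0,0,0],0,1],[[0,0,0],0,1],[[0,0,0],0,1],[[0,0,0],0,1],[[0,0,0],0,1],[[0,0,0],0,1],[[0,0,0],0,1],[[-0.03,0.16,0],0,1],[[-0.06,0.15,0],0,1],[[-0.08,0.14,0],0,1]]'
python3 -m inch '[[[-0.1,0.12,0],0,1],[[-0.12,0.11,0],0,1],[[-0.14,0.08,0],0,1],[[-0.15,0.06,0],0,1],[[-0.16,0.04,0],0,1],[[-0.16,0.01,0],0,1],[[-0.16,-0.02,0],0,1],[[-0.05,-0.02,0],0,1],[[0,0,0],0,-1],[[0,0,0],0,-1]]'
```

```text
t: 9.85
eef_pos: [588.8, 270.4, 57.2]
tcp_rot: [-3.14, -0.0, 1.504]
ft_force: [-4.5, 2.1, 2.6]
opening: 0.163
grip_force: 30.0
t: 11.1
eef_pos: [608.4, 206.3, 57.6]
tcp_rot: [3.141, -0.0, 1.504]
ft_force: [-0.0, -0.2, 0.2]
opening: 0.321
grip_force: 0.0
```

```bash
python3 -c "
from h import *
plan([(-10,0,80,0,3),(-158,-116,92,9.8,5)])"
```

```text
[[np.float64(-0.0), np.float64(-0.06), -0.44], 0.0]
[[np.float64(-0.0), np.float64(-0.06), -0.44], 0.0]
[[np.float64(-0.0), np.float64(-0.06), -0.44], 0.0]
[[np.float64(-0.42), np.float64(-0.5), -0.31], -0.39]
[[np.float64(-0.4), np.float64(-0.51), -0.31], -0.39]
[[np.float64(-0.39), np.float64(-0.53), -0.31], -0.39]
[[np.float64(-0.37), np.float64(-0.54), -0.31], -0.39]
[[np.float64(-0.35), np.float64(-0.55), -0.31], -0.39]
```

```bash
python3 -m inch '[[[0,0,-0.44],0,-1],[[0,0,-0.44],0,-1],[[0,-0.06,-0.44],0,-1],[[-0.42,-0.52,-0.31],-0.4,-1],[[-0.4,-0.53,-0.31],-0.4,-1],[[-0.39,-0.54,-0.31],-0.4,-1],[[-0.37,-0.55,-0.31],-0.4,-1],[[-0.35,-0.56,-0.31],-0.4,-1],[[0,0,0],0,-1],[[0,0,0],0,-1]]'
python3 - <<'E'
from h import *
P=find("probe_tail holster cover_knob".split(),("wrist","scene"))
save(P["wrist"],"pics/w2.png")
p=P["wrist"];q=eyes.cut_out("probe",p)
q and print(q[0]["score"],q[0]["mask"].sum(),q[0]["centre"],cv2.minAreaRect(np.argwhere(q[0]["mask"])[:,::-1].astype(np.float32)))
t=eyes.spot_point("probe_tail",p)[0]["centre"];print(atz(p,t,90.5),atz(p,eyes.spot_point("holster",p)[0]["centre"],0))
E
```

```text
t: 12.35
eef_pos: [443.1, 90.4, 229.8]
tcp_rot: [3.14, -0.0, 1.678]
ft_force: [0.2, 0.2, 0.2]
opening: 0.998
grip_force: 0.0
probe_tail [439.1 141.7  79.2] [2.2 2.2] [('wrist', [136.0, 315.0], 0.67), ('scene', [235.0, 314.0], 0.56)]
holster [448.1  41.3  -1.4] [4.4 4.4] [('wrist', [208.0, 317.0], 0.97), ('scene', [278.0, 341.0], 0.72)]
cover_knob [616.8 206.4  51.4] [0.9 0.9] [('wrist', [103.0, 469.0], 0.67), ('scene', [203.0, 343.0], 0.49)]
0.82 667 [146.5, 311.8] ((314.0, 142.5), (43.0, 16.0), 90.0)
[437.37729814 144.05207296  90.5       ] [451.64208575  39.09750592   0.        ]
```

View pics/w2.png

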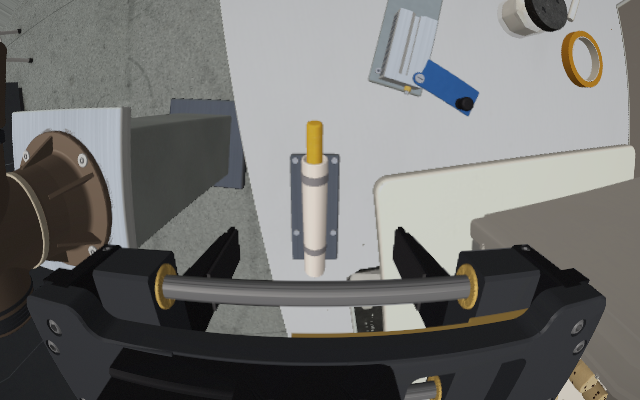

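The wrist view shows the cover swung wide open with the knob at (465,104). The holster foot corners are at about (291,154), (339,154) and (290,259), and the handle runs from row 121 to 163 at column 314, lined up with the tool.

```bash
python3 - <<'E'
from h import *
p=snap("wrist")
H=[((-75,-32,10),(154,291)),((-75,32,10),(154,339)),((75,-32,10),(259,290)),((75,32,10),(259,338)),((-101.7,0,90.5),(137,314.5)),((-118.6,0,97),(121.5,315)),((0,0,0),(208,317))]
v,r=fit([(p,X,np.array(c),1.) for X,c in H],[448,42,-1.46]);print(v.round(3));print(r.round(1).tolist())
print("tail",pose(v,np.array([-101.7,0,90.5])),env.state()["eef_pos"])
t=pose(v,np.array([-101.7,0,90.5]));e=env.state()["eef_pos"]
dy=np.degrees(v[2]+np.pi-env.state()["tcp_rot"][2]);print("dyaw",dy)
g=t-[0,0,8]-e
plan([(g[0],g[1],50+g[2],dy,3),(0,0,-50,0,2)])
print("pull");d=-pose([0,0,v[2]],np.array([1.,0,0]))*np.cos(np.radians(20))+[0,0,np.sin(np.radians(20))];print(d)
E
```

```text
[447.494  40.258  -1.466]
[[-0.8, -1.1], [-0.7, 1.2], [0.4, 2.3], [0.5, -0.6], [1.2, 0.4], [0.1, -0.1], [-1.0, -2.0]]
tail [436.81709731 141.39635571  90.5       ] [442.32891437  90.34307462 229.56884258]
dyaw -0.15265945098310832
[[np.float64(0.29), np.float64(0.0), np.float64(0.54)], np.float64(0.01)]
[[np.float64(0.29), np.float64(-0.0), np.float64(0.54)], np.float64(0.01)]
[[np.float64(0.29), np.float64(-0.0), np.float64(0.54)], np.float64(0.01)]
[[np.float64(0.0), np.float64(0.0), 0.42], 0.0]
[[np.float64(0.0), np.float64(0.0), 0.42], 0.0]
pull
[-0.09865463  0.93449959  0.34202014]
```

```bash
python3 -m inch '[[[0.29,0,0.54],0,0],[[0.29,0,0.54],0,0.1],[[0.29,0,0.54],0,0.2],[[0,0,0.42],0,0.2],[[0,0,0.43],0,0.2],[[0,0,0],0,0.2],[[0,0,0],0,1],[[0,0,0],0,1],[[0,0,0],0,1],[[0,0,0],0,1]]'
```

```text
t: 14.2
eef_pos: [436.9, 142.3, 82.0]
tcp_rot: [3.14, -0.0, 1.679]
ft_force: [-0.6, 0.9, 5.3]
opening: 0.178
grip_force: 30.0
```

```bash
python3 -m inch '[[[0,0,0],0,1],[[0.31,0,-0.114],0,1],[[0.4,0,-0.146],0,1],[[0.47,0,-0.171],0,1],[[0.47,0,-0.171],0,1],[[0.47,0,-0.171],0,1],[[0.47,0,-0.171],0,1],[[0.47,0,-0.171],0,1],[[0,0,-0.1],0,1],[[0,0,0],0,1]]'
python3 - <<'E'
from h import *
e=env.state();print(e["eef_pos"],e["grip_force"],e["opening"],e["ft_force"])
p=snap("scene");save(p,"pics/s3.png")
g=np.array([454,440])-e["eef_pos"][:2]
plan([(g[0],g[1],-75,-13,4)])
E
```

```text
t: 15.45
eef_pos: [416.9, 324.4, 154.4]
tcp_rot: [3.141, 0.0, 1.679]
ft_force: [-0.5, -0.5, -0.7]
opening: 0.176
grip_force: 30.0
[416.85778464 324.35725239 154.43422125] 29.98509407043457 0.1756449906264023 [-0.48936029 -0.47576438 -0.71937219]
[[np.float64(0.46), np.float64(0.21), 0.31], 0.65]
[[np.float64(0.47), np.float64(0.18), 0.31], 0.65]
[[np.float64(0.48), np.float64(0.15), 0.31], 0.65]
[[np.float64(0.49), np.float64(0.12), 0.31], 0.65]
```

View pics/s3.png

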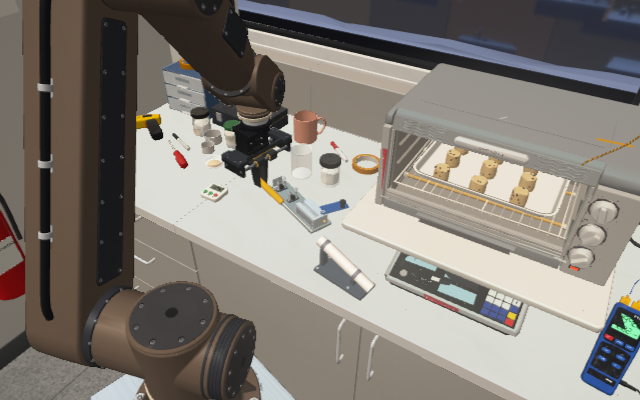

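The scene view shows the probe out and held, yellow handle at (268,188), with the holster empty and the cover open at (337,206). Now I'll lay it in front of the cradle, parallel to it.

```bash
python3 -m inch '[[[0.46,0.21,0.31],0.65,1],[[0.47,0.18,0.31],0.65,1],[[0.48,0.15,0.31],0.65,1],[[0.49,0.12,0.31],0.65,1],[[0,0,0.25],0,1],[[0,0,0.25],0,1],[[0,0,0.25],0,1],[[0,0,0.25],0,1],[[0,0,0.15],0,1],[[0,0,0],0,1]]'
```

```text
t: 16.75
eef_pos: [453.7, 439.5, 10.3]
tcp_rot: [-3.141, 0.001, 1.452]
ft_force: [-0.7, -0.2, 0.0]
opening: 0.175
grip_force: 30.0
```

```bash
python3 -m inch '[[[0,0,0.07],0,1],[[0,0,0.05],0,1],[[0,0,0],0,1],[[0,0,0],0,-1],[[0,0,0],0,-1],[[0,0,0],0,-1],[[0,0,0],0,-1],[[0,0,-0.1],0,-1],[[0,0,-0.4],0,-1],[[0,0,-0.6],0,-1]]'
python3 -m inch '[[[-0.5,0,-0.8],0,-1],[[-0.8,0,-0.6],0,-1],[[-0.7,0,-0.5],0,-1],[[0,0,0],0,-1],[[0,0,0],0,-1],[[0,0,0],0,-1],[[0,0,0],0,-1],[[0,0,0],0,-1],[[0,0,0],0,-1],[[0,0,0],0,-1]]'
python3 - <<'E'
from h import *
p=snap("wrist");save(p,"pics/w4.png")
for k in ("probe_tail","probe_grip","probe_front","probe_tip"):
    q=eyes.spot_point(k,p);q and print(k,q[0],atz(p,q[0]["centre"],8.7))
for k in L:
    q=eyes.spot_point(k,p);q and print(k,q[0])
q=eyes.cut_out("probe",p)
np.save("m.npy",q[0]["mask"]);print(q[0]["score"],q[0]["mask"].sum())
E
```

```text
t: 18.0
eef_pos: [453.6, 439.6, 70.0]
tcp_rot: [-3.14, 0.001, 1.452]
ft_force: [-0.2, 0.6, 0.3]
opening: 0.853
grip_force: 0.0
t: 19.25
eef_pos: [439.7, 320.8, 183.7]
tcp_rot: [-3.142, -0.0, 1.452]
ft_force: [0.2, -0.1, 0.1]
opening: 1.0
grip_force: 0.0
probe_tail {'centre': [74.8, 317.4], 'score': 0.92} [456.26630133 438.81374139   8.7       ]
probe_grip {'centre': [101.2, 319.6], 'score': 0.95} [455.15757206 409.12143573   8.7       ]
probe_front {'centre': [135.1, 317.7], 'score': 0.93} [448.61012666 371.7305016    8.7       ]
probe_tip {'centre': [237.7, 317.7], 'score': 0.63} [434.16079135 249.32106528   8.7       ]
clip_rear {'centre': [79.0, 418.3], 'score': 0.87}
clip_front {'centre': [141.9, 416.0], 'score': 0.76}
seat_mid {'centre': [110.6, 414.7], 'score': 0.94}
groove_end {'centre': [247.4, 404.8], 'score': 0.63}
cover_hinge {'centre': [257.7, 418.9], 'score': 0.81}
cradle {'centre': [160.8, 402.8], 'score': 0.78}
0.71 12071
```

View pics/w4.png

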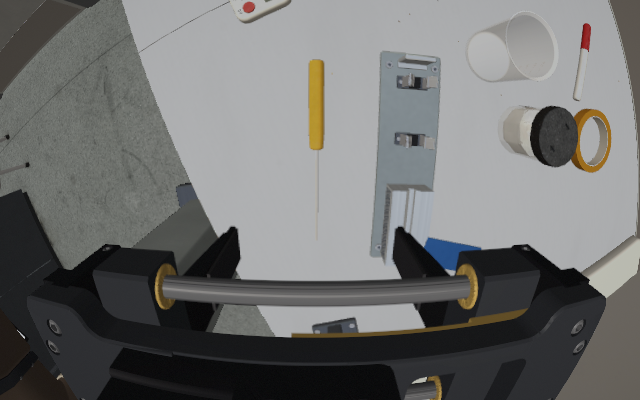

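The wrist view shows the probe lying flat at column 317, handle rows 59–150 and tip at row 239. The cradle base corners are at (381,51), (440,58) and (371,258), and the cover is clear of the groove.

```bash
cat > f.py <<'E'
from h import *
p=snap("wrist")
pr=[((-87,0,8.7),(74.8,317.4)),((-55,0,8.7),(101.2,319.6)),((-23,0,8.7),(135.1,317.7)),((104,0,8.7),(238.5,317.7)),((-105,0,8.7),(59.5,317)),((-5,0,8.7),(150,316.5))]
v,r=fit([(p,X,np.array(c),1.) for X,c in pr],[449,354,-1.69]);print("probe",v.round(4),r.round(1).tolist())
D=dict(clip_rear=(79,418.3),clip_front=(141.9,416),seat_mid=(110.6,414.7),groove_end=(247.4,404.8),cover_hinge=(257.7,418.9),cradle=(160.8,402.8))
co=[(L[k],c) for k,c in D.items()]+[((-124,-36,11),(51,381)),((-124,36,11),(58,440)),((124,-36,11),(258,371)),((28,-24,43),(186,388))]
w,r=fit([(p,X,np.array(c),1.) for X,c in co],[549,332,-1.695]);print("cradle",w.round(4),r.round(1).tolist())
g=pose(v,np.array([-55,0,8.7]));s=pose(w,np.array([-57,0,36]));print(g,s)
e=env.state();dy=np.degrees(v[2]+np.pi-e["tcp_rot"][2]);print(e["eef_pos"],"dyaw",dy,"then",np.degrees(w[2]-v[2]),"shift",s-g)
d=g-e["eef_pos"]-[0,0,7]
plan([(d[0],d[1],d[2]+40,dy,4),(0,0,-40,0,2)])
E
python3 f.py
```

```text
probe [446.1292 351.4968  -1.6882] [[0.8, 0.1], [2.9, -2.1], [-2.4, -0.1], [-0.0, -0.1], [0.2, 0.5], [-1.3, 1.1]]
cradle [547.9233 332.8182  -1.7015] [[2.2, -0.7], [-0.9, -0.9], [0.5, 2.0], [2.8, -0.3], [-0.7, -0.6], [-2.2, 1.7], [-0.9, -1.0], [-1.5, 0.3], [-0.3, -1.1], [4.5, 4.0]]
[452.57006071 406.11839296   8.7       ] [555.35459982 389.33174566  36.        ]
[439.77437742 320.75453713 183.77035042] dyaw 0.09930327580696298 then -0.766016128372467 shift [102.78453912 -16.7866473   27.3       ]
[[np.float64(0.36), np.float64(0.01), np.float64(0.59)], np.float64(-0.0)]
[[np.float64(0.36), np.float64(0.01), np.float64(0.59)], np.float64(-0.0)]
[[np.float64(0.36), np.float64(0.01), np.float64(0.59)], np.float64(-0.0)]
[[np.float64(0.36), np.float64(0.01), np.float64(0.59)], np.float64(-0.0)]
[[np.float64(0.0), np.float64(0.0), 0.33], 0.0]
[[np.float64(0.0), np.float64(0.0), 0.33], 0.0]
```

```bash
python3 -m inch '[[[0.36,0.01,0.59],0,0.1],[[0.36,0.01,0.59],0,0.1],[[0.36,0.01,0.59],0,0.1],[[0.36,0.01,0.58],0,0.1],[[0,0,0.33],0,0.1],[[0,0,0.33],0,0.1],[[0,0,0],0,0.5],[[0,0,0],0,1],[[0,0,0],0,1],[[0,0,0],0,1]]'
python3 -m inch '[[[0,0,0],0,1],[[0,0,0],0,1],[[0,0,-0.5],0,1],[[0,0,-0.7],0,1],[[0,0,-0.4],0,1],[[0,0,0],0,1],[[0,0,0],0,1],[[0,0,0],0,1],[[0,0,0],0,1],[[0,0,0],0,1]]'
python3 - <<'E'
from h import *
e=env.state();print(e["eef_pos"],e["tcp_rot"],e["ft_force"])
p=snap("wrist");save(p,"pics/w5.png")
for k in ("probe_tail","probe_grip","probe_front","probe_tip","clip_rear","clip_front","seat_mid","groove_end","cover_hinge"):
    q=eyes.spot_point(k,p);q and print(k,q[0]["centre"],q[0]["score"])
E
```

```text
t: 21.15
eef_pos: [452.6, 406.4, 3.7]
tcp_rot: [3.141, -0.001, 1.452]
ft_force: [-0.9, 0.3, 2.2]
opening: 0.178
grip_force: 30.0
t: 22.4
eef_pos: [452.3, 406.2, 98.7]
tcp_rot: [-3.141, 0.0, 1.452]
ft_force: [-0.9, -0.3, -1.2]
opening: 0.18
grip_force: 30.0
[452.31106471 406.16701127  98.68594889] [-3.14107960e+00  4.21919993e-04  1.45168241e+00] [-0.89265802 -0.29282549 -1.22878227]
probe_tail [198.1, 316.8] 0.84
probe_grip [253.6, 320.6] 0.63
probe_front [295.6, 315.0] 0.79
clip_rear [179.1, 444.3] 0.76
clip_front [253.4, 434.6] 0.79
seat_mid [219.6, 439.4] 0.94
groove_end [197.1, 320.1] 0.16
cover_hinge [245.7, 316.4] 0.55
```

View pics/w5.png

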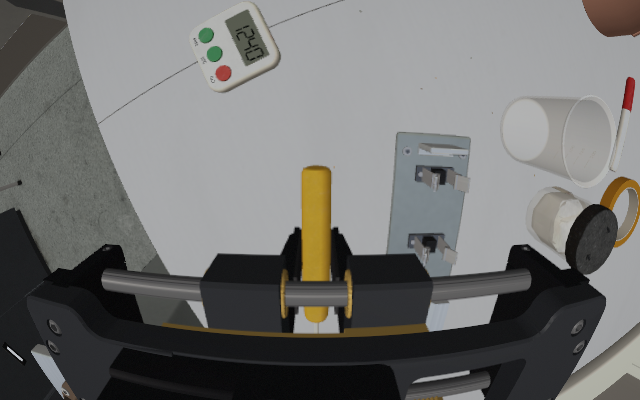

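The wrist view shows the probe held mid-handle and parallel to the tool axis, handle rows 167–322 at column 316. The cradle's rear corners are at (398,132) and (470,138), with clips at (440,178) and (431,248).

```bash
python3 - <<'E'
from h import *
p=snap("wrist");e=env.state()
co=[(L[k],c) for k,c in dict(clip_rear=(179.1,444.3),clip_front=(253.4,434.6),seat_mid=(219.6,439.4)).items()]+[((-124,-36,11),(132,398)),((-124,36,11),(138,470))]
w,r=fit([(p,X,np.array(c),1.) for X,c in co],[548,332.8,-1.70]);print(w.round(4),r.round(1).tolist())
for z in (104,112): print("rear end",z,atz(p,(167,316),z)-e["eef_pos"])
print("front end",atz(p,(322,315),104)-e["eef_pos"])
print("tail side",[ (atz(p,(200,302),104)-e["eef_pos"])[0],(atz(p,(200,331.5),104)-e["eef_pos"])[0]])
E
```

```text
[549.4083 331.5804  -1.6992] [[1.7, -0.4], [-2.0, -0.4], [-2.1, 0.0], [1.3, -0.4], [0.1, 1.6]]
rear end 104 [ 6.67322002 48.81821393  4.79678637]
rear end 112 [ 6.84949644 50.316692   12.79678637]
front end [ -6.42479594 -55.08474869   4.79678637]
tail side [np.float64(-3.331622829924356), np.float64(13.062257866195182)]
```

```bash
python3 - <<'E'
from h import *
e=env.state()["eef_pos"]
plan([(555.9-e[0],389.7-e[1],0,-0.58,5),(0,0,60-e[2],0,3)])
E
```

```text
[[np.float64(-0.01), np.float64(0.35), -0.0], 0.02]
[[np.float64(-0.01), np.float64(0.35), -0.0], 0.02]
[[np.float64(-0.01), np.float64(0.35), -0.0], 0.02]
[[np.float64(-0.01), np.float64(0.35), -0.0], 0.02]
[[np.float64(-0.01), np.float64(0.35), -0.0], 0.02]
[[np.float64(0.0), np.float64(0.0), np.float64(0.22)], 0.0]
[[np.float64(0.0), np.float64(0.0), np.float64(0.22)], 0.0]
[[np.float64(0.0), np.float64(0.0), np.float64(0.22)], 0.0]
```

```bash
python3 -m inch '[[[-0.01,0.35,0],0.02,1],[[-0.01,0.35,0],0.02,1],[[-0.01,0.35,0],0.02,1],[[-0.01,0.35,0],0.02,1],[[-0.01,0.35,0],0.02,1],[[0,0,0.22],0,1],[[0,0,0.22],0,1],[[0,0,0.22],0,1],[[0,0,0],0,1],[[0,0,0],0,1]]'
python3 - <<'E'
from h import *
e=env.state();print(e["eef_pos"],e["ft_force"])
p=snap("wrist");s=snap("scene")
a=cv2.resize(p["pixels"][100:320,220:460],None,fx=1.6,fy=1.6);b=cv2.resize(s["pixels"][150:260,250:370],None,fx=3.2,fy=3.2)
cv2.imwrite("pics/c6.png",np.hstack([a,b])[:,:,::-1])
E
```

```text
t: 24.2
eef_pos: [556.2, 390.7, 59.8]
tcp_rot: [3.141, -0.0, 1.443]
ft_force: [0.3, 1.0, -0.9]
opening: 0.178
grip_force: 30.0
[556.17902761 390.71908973  59.76646508] [ 0.34224536  0.99905957 -0.85622766]
```

View pics/c6.png

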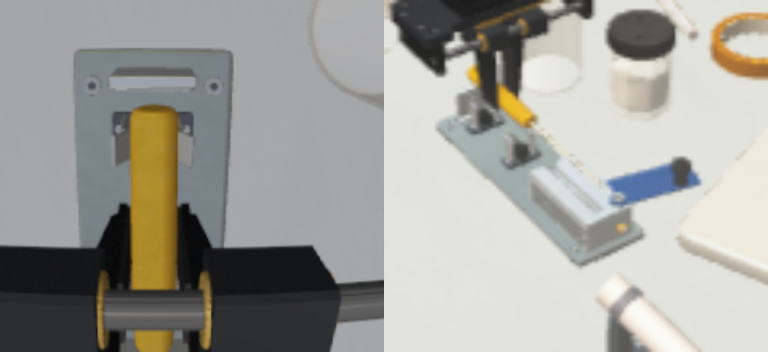

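The crop shows the handle centred laterally between the rear clip's fingers, columns 130–176 within 112–194. Its rear end is just ahead of the end stop, and the needle is over the open groove. I'll check the lengthwise position.

```bash
python3 - <<'E'
from h import *
p=snap("wrist");e=env.state()["eef_pos"]
u=np.array([-0.1288,-0.9917])
f=lambda r,c,z: round(float((atz(p,(r,c),z)[:2]-[548.6,332.2])@u),1)
print("stop faces (front bottom/top edge -111)",f(100+88/1.6,315,43),f(100+75/1.6,315,43),"base rear corner(-124)",f(100+50/1.6,315,11))
print("rear end",f(100+105/1.6,315,65),f(100+105/1.6,315,73),"TCP",round(float((e[:2]-[548.6,332.2])@u),1))
E
```

```text
stop faces (front bottom/top edge -111) -111.6 -116.7 base rear corner(-124) -124.0
rear end -109.1 -110.5 TCP -59.0
```

```bash
python3 -m inch '[[[-0.05,0,0.1],0,1],[[0,0,0.1],0,1],[[0,0,0.05],0,1],[[0,0,0.05],0,1],[[0,0,0.05],0,1],[[0,0,0.05],0,1],[[0,0,0.05],0,1],[[0,0,0.03],0,1],[[0,0,0],0,1],[[0,0,0],0,1]]'
python3 -c "
from h import *
print(env.state()['eef_pos'],env.state()['ft_force'],env.state()['moment'])"
```

```text
t: 25.6
eef_pos: [555.4, 387.6, 30.9]
tcp_rot: [-3.141, 0.0, 1.443]
ft_force: [-5.3, 0.5, 5.0]
opening: 0.179
grip_force: 30.0
[555.42405042 387.56744047  30.90464613] [-5.34347094  0.54446322  4.98473507] [0.02411558 1.03174369 0.03436   ]
```

```bash
python3 -m inch '[[[0,0,0.03],0,1],[[0,0,0.03],0,1],[[0,0,0],0,1],[[0,0,0],0,1],[[0,0,0],0,1],[[0,0,0],0,1],[[0,0,0],0,1],[[0,0,0],0,1],[[0,0,0],0,1],[[0,0,0],0,1]]'
python3 - <<'E'
from h import *
s=snap("scene");P={"s":s}
w=np.array([548.6,332.2,-1.700])
for k,X in dict(probe_tail=(-89,0,36),probe_front=(-25,0,36),probe_tip=(102,0,36)).items():
    q=eyes.spot_point(k,s);q and print(k,np.round(q[0]["centre"],1),q[0]["score"],proj(s,pose(w,np.array(X,float))).round(1))
p=snap("wrist");b=cv2.resize(s["pixels"][160:250,250:350],None,fx=4,fy=4,interpolation=cv2.INTER_CUBIC);a=cv2.resize(p["pixels"][100:325,220:460],(384,360))
cv2.imwrite("pics/c7.png",np.hstack([a,b])[:,:,::-1])
E
```

```text
t: 26.85
eef_pos: [555.6, 387.8, 30.4]
tcp_rot: [3.141, -0.001, 1.443]
ft_force: [-13.8, -4.4, 31.5]
opening: 0.177
grip_force: 30.0
probe_tail [184.6 281.2] 0.44 [182.2 280.4]
probe_front [195.7 288.8] 0.68 [192.6 291.9]
probe_tip [215.9 322.7] 0.45 [215.1 316.6]
```

View pics/c7.png

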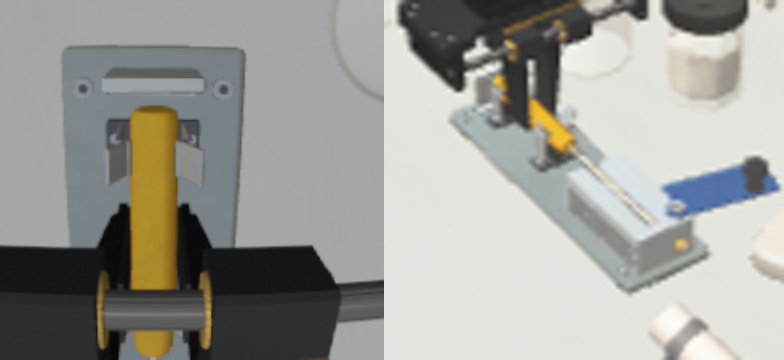

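The crop shows the handle down between both finger pairs and the needle in the groove. The push has bottomed out at 31 N with TCP at z = 30.4. Next I'll relax, release and back off.

```bash
python3 -m inch '[[[0,0,-0.06],0,1],[[0,0,0],0,1],[[0,0,0],0,-0.4],[[0,0,0],0,-0.4],[[0,0,0],0,-0.4],[[0,0,0],0,-0.4],[[0,0,0],0,-0.4],[[0,0,-0.2],0,-0.4],[[0,0,-0.6],0,-0.4],[[0,0,-0.9],0,-0.4]]'
python3 -m inch '[[[-0.5,0,-0.8],0,-1],[[-0.8,0,-0.1],0,-1],[[-0.5,0,0],0,-1],[[0,0,0],0,-1],[[0,0,0],0,-1],[[0,0,0],0,-1],[[0,0,0],0,-1],[[0,0,0],0,-1],[[0,0,0],0,-1],[[0,0,0],0,-1]]'
python3 - <<'E'
from h import *
p=snap("wrist");s=snap("scene")
w=np.array([548.6,332.2,-1.700])
for n,q_ in (("w",p),("s",s)):
  for k,X in dict(probe_tail=(-89,0,36),probe_grip=(-57,0,36),probe_front=(-25,0,36),probe_tip=(102,0,36)).items():
    q=eyes.spot_point(k,q_);q and print(n,k,np.round(q[0]["centre"],1),round(q[0]["score"],2),proj(q_,pose(w,np.array(X,float))).round(1),atz(q_,q[0]["centre"],36).round(1))
b=cv2.resize(s["pixels"][160:250,250:350],None,fx=4,fy=4,interpolation=cv2.INTER_CUBIC);a=cv2.resize(p["pixels"][50:290,220:460],(360,360))
cv2.imwrite("pics/c8.png",np.hstack([a,b])[:,:,::-1])
E
```

```text
t: 28.35
eef_pos: [555.4, 387.1, 133.4]
tcp_rot: [-3.14, 0.001, 1.443]
ft_force: [0.3, 0.9, 0.3]
opening: 0.701
grip_force: 0.0
t: 29.6
eef_pos: [542.1, 280.4, 186.7]
tcp_rot: [3.142, -0.0, 1.443]
ft_force: [-1.3, -0.3, -0.1]
opening: 0.999
grip_force: 0.0
w probe_tail [ 52.1 314.7] 0.6 [ 51.5 315.1] [559.5 419.8  36. ]
w probe_grip [ 79.4 315.1] 0.95 [ 81.7 315.1] [556.3 391.1  36. ]
w probe_front [113.9 317.4] 0.59 [112.5 315.1] [554.  355.2  36. ]
w probe_tip [228.5 316.2] 0.81 [228.6 315. ] [536.8 231.   36. ]
s probe_tail [185.7 280.5] 0.55 [182.2 280.4] [548.7 406.3  36. ]
s probe_grip [190.8 287.6] 0.72 [187.3 286.1] [548.1 372.2  36. ]
s probe_front [194.5 289.8] 0.65 [192.6 291.9] [541.2 353.9  36. ]
s probe_tip [217.6 320.2] 0.45 [215.1 316.6] [535.5 216.4  36. ]
```

View pics/c8.png

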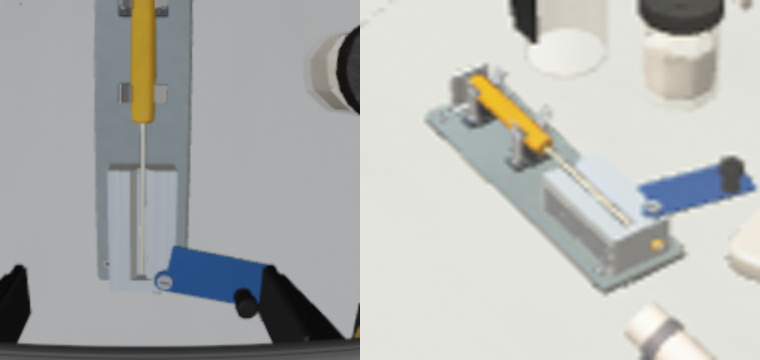

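The crop shows the probe lying in both finger pairs, the needle along the groove to its closed end, and the cover open and clear. The robot touches nothing.

```bash
python3 -c "
from cell import env
print(env.job_done())"
```

```text
the job is handed in; nothing more can be done
None
```

I handed the job in with the cover swung open. The probe was laid down, retaken mid-handle and pressed into both finger pairs until it bottomed out at about 31 N. In the last camera views the needle lies in the groove, the probe is released and the arm is clear. The timer, jar and beaker were never touched; the hand-in returned no verdict.

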